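Close the camera gap with the thumbwheel

ROBOT

A 6-joint arm with a two-finger parallel gripper is mounted at the origin on the work surface. World frame = base frame: x ahead of the robot, y to its left, z up, the work surface at z = 0. Lengths are in mm, angles in degrees, forces in N, time in s.
With the tool pointing down it reaches from about 300 to 775 mm from the base axis. Payload 14.6 kg.
Tool frame: the origin (TCP) lies midway between the tips of the shut fingers; the grasp point (between the pads) lies 19 mm behind it; y points along the fingers, x is the direction in which the jaws open and shut, and the axes are right-handed (so a half turn about y gives the same grasp; the last joint's range is limited). The gripper opens to 85 mm and grips with 20 to 120 N. Pads are 22 mm wide; open, the fingers measure 114 mm over their backs; the gripper's body (76 mm by 85 mm) begins 54 mm behind the grasp point. The pads swing forward as they close: fully open they stand 13 mm farther back than shut.
Start: joints at [-76.066, 17.183, 87.147, -0, 75.671, -3.816], TCP at [167.67, -523.809, 231.281] pointing down, gripper open.
Joint ranges: [-173.82, 173.82], [-45.26, 126.66], [13.44, 144.39], [-59.66, 239.66], [0, 175.72], [-146.38, 146.38]. Speed limits (degrees/s): [127.2, 127.2, 147.25, 180, 180, 180].

INTERFACE

Orientations are given as a 3x3 rotation matrix whose columns are the frame's x, y, z axes.
In Python, from rig import * gives the robot as it stands. The module is installed in compiled form; this text tells all that it offers.
- The arm moves only by the tool apply_moves, never from a script. Its argument "series" is a list of rows, each an object with "slide": the shift along the tool's x, y, z in cm, a list of three; "spin": the turn about the tool's y in degrees; "gripper": the finger opening in cm, from 0 to 8.54. A call has 1 to 5 rows; each row is the pose to reach, as a shift and turn from the pose commanded when the call began, along the tool's axes at that moment; what a row does not reach only later rows make up. A row lasts 1/10 s, in which the tool goes at most 50 mm and 8.59 degrees, less where a joint would pass 70% of its speed; a pose out of reach is approached as far as the arm can. A call with a gripper value outside its range is refused whole. The fingers move at their own pace and stop on an object; "squeeze" is the grip in N (left out, the last holds). Time passes only in rows, so rows that repeat a pose let the fingers close. It gives the time, the measured TCP pose, the force and the opening at its end, in the units of the state.
- read_state(): the state, without advancing time (a new reading comes with each control period).
- get_image(name): name is "side" or "top" or "wrist"; returns (picture, depth): 384x512x3 uint8, red, green, blue; 384x512 float32, mm along the optical axis (not along the pixel's ray), 0 where there is no reading.
- calibration(name): a dict with "fov_y" (degrees; the focal length in pixels is half the picture's height over the tangent of half this angle, whatever the lens; pixels are square), "cx", "cy" (the principal point, pixels), "k1" (the pictures are not rectified: a ray, as slopes to the right and down, at radius r is drawn at 1 + k1 r^2 times it, then the intrinsics apply), "pose" (4x4, takes a point from camera to world coordinates); the wrist camera has in their place "T_tool_cam" (4x4, takes a point from camera to tool coordinates, whose origin is the TCP and whose axes are the tool frame's). Camera axes: x right, y down, z forward; pixel columns grow to the right and rows downward; lengths in mm; the calibration is good to about 2 mm. A picture is of the moment at which its call begins: read the wrist's pose just before it. calibration takes no time and is no camera call.
- sign_off(): hands the job in, once; it reports no verdict.
The state is a dict: "time": time; "qpos": joint angles; "joint_vel": joint speeds; "joint_torque": joint torques, N m; "position": TCP position; "eef_rot": TCP orientation; "wrist_force": force on the tool from outside, world axes, zero at the start; "ft_torque": the same for the moment, N m; "opening": opening from 0.0 (shut) to 1.0 (fully open).
Only numpy, scipy, OpenCV 4.12 (cv2) and the standard library are available. Lean on these libraries where they do the work, as an engineer would, in place of code of your own. Each camera call takes 0.05 s, during which the arm holds its last target. There are 200 camera calls.

TASK

On the camera rail, roll the knurled thumbwheel under a fingertip, without bearing down hard on it, until the gap between the camera's nose and the relay lens has closed to the gauge mark, where the white line across the slide meets the white line across the two guide rails. Drive the slide by its wheel alone, with nothing touching the camera or the slide, and never let the nose run into the lens. Leave the tubes, the dish and the adapter ring where they stand, and finish with the finger off the wheel and the slide at rest on the mark.

Things in the scene. Friction and masses are not known exactly. Their poses are not given: they have to be found in the camera images.
- rig: fixed camera rail on a 150 x 440 mm breadboard. Origin on the bench below the thumbwheel's centre; +y runs level along the rail from wheel to lens, z up. In rig x, y (mm): breadboard -75..75, -60..380; black drive block -25.5..25.5, -38..38, top 85 high; two guide rails y 40..295, tops 40 high; black mirror cube 66 wide at y 341, 122 high, carrying the relay lens
- wheel: knurled aluminium thumbwheel, diameter 56, 16 mm wide, upright between the drive block's cheeks, its top 8 mm proud of them. Origin at its centre, 65 mm up; turns about the rig's x. Rolling its top to rig +y drives the slide to +y and closes the gap, to -y opens it: 5 mm of slide per rad (10 mm rolled at the rim = 1.8 mm). About 1 to 1.5 N at the rim turns it; it stays where left
- wheel_top (a point): fixed point at the top of the thumbwheel, middle of its width, 93 mm above the bench; axes as the rig's (it does not turn with the wheel)
- camera_slide: moving slide: steel plate 54 mm wide between the guide rails, top 40 mm up, with a grey camera 76 mm wide at y +36..+120 mm, top 131 mm up, its round black nose (40 mm) to +y; a 7 mm steel rack bar at x 14..21, 69..76 mm up, runs back through the drive block and out behind. Origin on the white index line; axes as the rig's. Slides along y only
- index_line (a point): middle of the white index line, 3 mm wide, that runs across the slide's top behind the camera; axes as the rig's
- gauge_line (a point): middle of the gauge mark: the long white line, 3 mm wide, across the full width of both guide rails (the short thin ticks beside it stand 5 mm apart); axes as the rig's. At the start the index line lies 14 to 29 mm short of it (on its -y side)
- nose_face (a point): centre of the front face of the camera's nose, 88 mm above the bench
- lens_face (a point): centre of the relay lens face that the nose looks at, 88 mm above the bench; axes as the rig's. The gap, nose face to lens face, is 10 mm with the lines together, 24 to 39 mm at the start
- tube_a: loose white screw-cap tube with a blue cap, 34 mm across the cap, 115 mm tall, standing on the bench; origin at the centre of its base
- tube_b: a second tube like it
- dish: loose round covered culture dish, 64 mm across, 15 mm high, on the bench; origin at the centre of its base
- adapter: loose black knurled adapter ring, 43 mm across, 18 mm high, lying on the bench; not part of the rail. Origin at the centre of its base

How it is judged (in metres and radians):
At the end, for the whole second after the job is handed in: the index line lies within 2.5 mm of the gauge line along the rail, and the slide and the wheel are at rest (y of index_line in the frame of gauge_line between -0.0025 and 0.0025 m and linear speed of camera_slide below 0.002 m/s and angular speed of wheel below 0.1 rad/s); the robot touches nothing.
It fails at once if the camera or its slide is touched by the fingers or the arm (contact force between any of the fingers, the arm and camera_slide above 1 N).
It fails at once if the camera's nose runs into the lens (gap under 1.5 mm) (y of nose_face in the frame of lens_face above -0.0015 m).
It fails at once if the wheel is pressed or squeezed hard (over 40 N) (contact force between anything else and wheel above 40 N).
It fails at once if a tube, the dish or the adapter ring is shifted or lifted by more than 15 mm (distance of any of tube_a, tube_b, dish, adapter from where it was at the start of the episode above 0.015 m).
It also fails if it takes over 58 s, if anything falls off the work surface, if the arm or the gripper's body presses on something with over 40 N, if the wrist force passes 120 N, or if a joint passes its speed limit or range.

## Working session

There is one attempt and no reset: what is moved stays moved. The work goes in short steps, Python scripts to look and compute and a tool call to move; the robot and the scene stay as the last step left them, time stands still between calls to the robot, and variables do not carry over. Pictures are saved under pics/ and viewed, about 8 in all and at most 12, crops included, and the job is handed in when it is done.

Besides the shell and the picture viewer there is one more tool, called after "Call:" by a JSON object that holds its "op" and its "data". apply_moves: Moves the arm, as the interface text tells. Its arguments: {"type":"object","properties":{"series":{"type":"array"},"squeeze":{"type":"number"}},"required":["series"]}

```bash
mkdir -p pics
cat > h.py <<'E'
from rig import *
import numpy as np, cv2
def shot(n,f=None):
    s=read_state(); im,d=get_image(n); c=calibration(n)
    if 'pose' in c: T=np.array(c['pose'])
    else:
        W=np.eye(4);W[:3,:3]=s['eef_rot'];W[:3,3]=s['position'];T=W@np.array(c['T_tool_cam'])
    if f: cv2.imwrite('pics/'+f,im[:,:,::-1])
    return im,d,c,T
def ray(c,T,u,v):
    f=192/np.tan(np.radians(c['fov_y']/2)); p=np.array([(u-c['cx'])/f,(v-c['cy'])/f]); q=p.copy()
    for _ in range(20): q=p/(1+c['k1']*(q@q))
    return T[:3,3],T[:3,:3]@np.array([q[0],q[1],1])
def onz(c,T,u,v,z):
    o,r=ray(c,T,u,v); return o+r*(z-o[2])/r[2]
def dep(c,T,d,u,v):
    o,r=ray(c,T,u,v); return o+r*d[int(round(v)),int(round(u))]
E
python3 - <<'E'
from h import *
s=read_state(); print({k:np.round(v,3).tolist() for k,v in s.items()})
a=[shot(n,n+'0.png') for n in('top','side')]
for i,d,c,T in a: print(c['fov_y'],c['k1'],np.round(T,2).tolist())
np.save('top.npy',a[0][1])
E
```

```text
{'time': 0.0, 'qpos': [-76.066, 17.216, 87.181, 0.001, 75.671, -3.815], 'joint_vel': [0.101, 0.036, -0.05, 0.003, 0.033, 0.135], 'joint_torque': [-0.001, -54.35, -36.179, -0.0, 0.004, 0.0], 'position': [167.614, -523.585, 230.715], 'eef_rot': [[0.305, -0.0, 0.952], [-0.952, 0.001, 0.305], [-0.001, -1.0, 0.0]], 'wrist_force': [0.108, -0.093, -0.541], 'ft_torque': [-0.008, 0.02, 0.022], 'opening': 1.003}
45.787664342970615 -0.00011649471634167128 [[-0.01, -1.0, 0.09, 505.07], [-1.0, 0.0, -0.03, 28.73], [0.03, -0.09, -1.0, 888.53], [0.0, 0.0, 0.0, 1.0]]
51.926720862175905 -0.12594001917835806 [[0.93, -0.24, 0.29, 380.28], [-0.37, -0.63, 0.68, -444.51], [0.02, -0.74, -0.67, 554.81], [0.0, 0.0, 0.0, 1.0]]
```

View pics/top0.png

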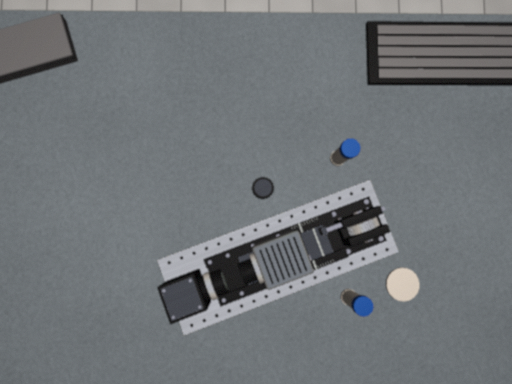

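View pics/side0.png

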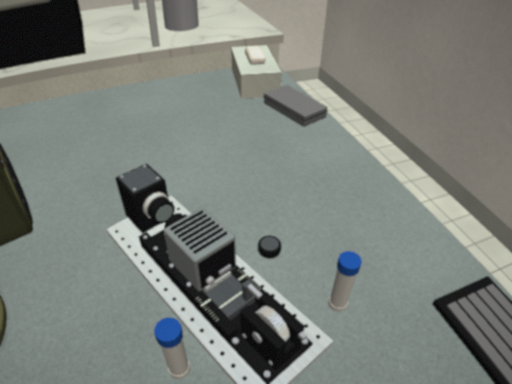

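The top view shows the rig with the wheel near (362,228) and the mirror cube near (185,297). The tubes are near (350,148) and (362,306), the dish at (403,284) and the ring at (263,188). In the side view the wheel is at (272,322).

Run:
```python
from h import *
im=cv2.imread('pics/top0.png'); d=np.load('top.npy'); c=calibration('top');T=np.array(c['pose'])
hsv=cv2.cvtColor(im,cv2.COLOR_BGR2HSV)
m=((hsv[:,:,1]<40)&(hsv[:,:,2]>125)).astype('uint8'); m[:150]=0; m[:,:130]=0;m[:,420:]=0
m=cv2.morphologyEx(m,cv2.MORPH_CLOSE,np.ones((5,5)))
n,l,st,ce=cv2.connectedComponentsWithStats(m)
for i in range(1,n):
  if st[i,4]>30: print(st[i],ce[i].round(1))
k=1+np.argmax(st[1:,4]); pts=np.argwhere(l==k)[:,::-1].astype(np.float32)
print('bb z',[dep(c,T,d,u,v).round(1).tolist() for u,v in((200,325),(380,200),(170,265))])
w=np.array([onz(c,T,u,v,12)[:2] for u,v in pts],np.float32)
r=cv2.minAreaRect(w);print(r); 
B=cv2.boxPoints(r);print(B)
for u,v in((362,228),(355,229),(370,226),(185,297),(280,260),(350,148),(363,306)): print(u,v,dep(c,T,d,u,v).round(1))
cv2.imwrite('pics/topc.png',cv2.resize(im[170:340,290:420],None,fx=4.5,fy=3.5*4.5/3.5,interpolation=cv2.INTER_CUBIC)[:600])
```

```text
[  130   150   290   192 26842] [252.9 226.3]
[326 223  16   9  59] [333.6 227. ]
[313 229  11  27  59] [318.  242.2]
[382 262  38  41 994] [402.2 283.8]
[273 370  10  14  38] [277.6 374.7]
bb z [[327.6, 113.6, 7.7], [562.9, -238.3, 2.3], [440.5, 170.8, 9.7]]
((480.00146484375, -31.96527099609375), (562.2529907226562, 362.3229064941406), 89.92548370361328)
[[ 298.47452 -312.8559 ]
 [ 660.7972  -313.32715]
 [ 661.52844  248.92535]
 [ 299.20575  249.3966 ]]
362 228 [ 507.9 -178.1   91.1]
355 229 [ 506.2 -167.6   82.9]
370 226 [ 511.3 -191.7   93.4]
185 297 [396.  127.6 120.7]
280 260 [455.6 -30.  126.8]
350 148 [ 646.3 -154.7  114.5]
363 306 [ 376.8 -170.2  114.4]
```

Run:
```python
from h import *
d=np.load('top.npy'); c=calibration('top');T=np.array(c['pose'])
P=np.array([[dep(c,T,d,u,v) for u in range(140,420)] for v in range(150,340)])
x,y,z=P[...,0],P[...,1],P[...,2]
def rect(m,n):
  q=P[m][:,:2].astype(np.float32); r=cv2.minAreaRect(q); print(n,len(q),np.round(q.mean(0),1),np.round(np.array(r[0]),1),np.round(r[1],1),round(r[2],1),'z',np.median(P[m][:,2]).round(1)); return np.array(r[0])
cu=rect((z>115)&(y>60)&(y<180)&(x<470),'cube')
ca=rect((z>122)&(y<60)&(y>-90)&(x<540)&(x>400),'cam')
wh=rect((z>87)&(z<100)&(y<-120)&(x>440)&(x<580),'wheel')
bl=rect((z>75)&(z<100)&(y<-110)&(x>420)&(x<590),'block')
for p in(ca,wh,bl):
  e=cu-p; print(np.hypot(*e),np.degrees(np.arctan2(e[1],e[0])))
m=((z>75)&(z<100)&(y<-110)&(x>420)&(x<590)).astype('uint8')
```

```text
cube 1604 [393.6 133.5] [393.3 133.8] [66.  66.2] 20.1 z 120.5
cam 2376 [458.9 -29.5] [469.6 -28.9] [106.3  83.6] 20.2 z 125.5
wheel 154 [ 510.8 -185. ] [ 509.2 -183.2] [41.7 57.8] 24.7 z 90.0
block 1105 [ 510.9 -182.4] [ 506.1 -172. ] [ 51.2 118.4] 20.1 z 83.9
179.67776301774995 115.124258244518
337.470362904697 110.0748014102146
325.9271799152348 110.23891345075938
```

View pics/topc.png

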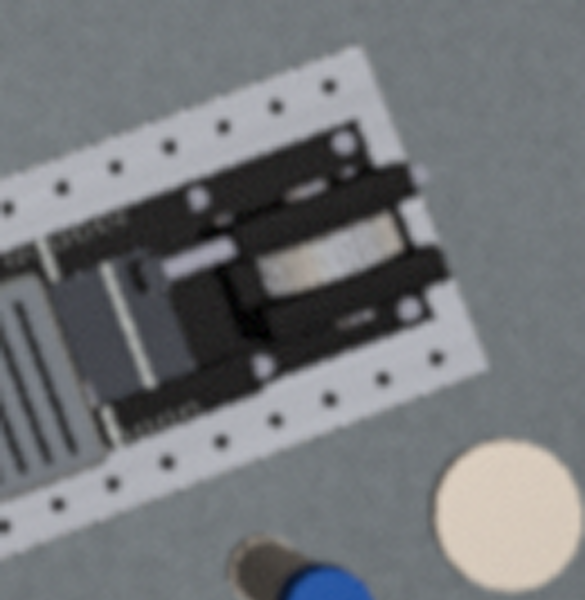

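The crop shows the index line running from (107,265) to (152,388). The gauge line ends are at (45,245)–(52,275) and (105,410)–(115,440). I'll measure the remaining travel from these and start moving over.

Run:
```python
from h import *
c=calibration('top');T=np.array(c['pose'])
f=lambda a:onz(c,T,290+a[0]/4.5,170+a[1]/4.5,40)[:2]
ey=np.array([np.cos(np.radians(110.1)),np.sin(np.radians(110.1))]);w=np.array([510.5,-186.4])
for n,a in dict(i1=(107,265),i2=(152,388),g1=(41,238),g2=(53,277),g3=(103,405),g4=(116,443)).items():
  q=f(a)-w; print(n,(q@ey).round(1),(q@[ey[1],-ey[0]]).round(1))
```

```text
i1 81.8 26.2
i2 82.6 -27.5
g1 103.6 46.3
g2 104.7 29.5
g3 104.1 -26.9
g4 104.7 -43.3
```

Call:
{"op": "apply_moves", "data": {"series": [{"slide":[-21,0,43],"spin":-2.3,"gripper":0},{"slide":[-21,0,43],"spin":-2.3,"gripper":0},{"slide":[-21,0,43],"spin":-2.3,"gripper":0},{"slide":[-21,0,43],"spin":-2.3,"gripper":0},{"slide":[-21,0,43],"spin":-2.3,"gripper":0}], "squeeze": 20}}

```text
time: 0.6
position: [349.2, -349.1, 231.2]
eef_rot: [[0.343, -0.0, 0.939], [-0.939, 0.0, 0.343], [-0.0, -1.0, -0.0]]
wrist_force: [0.4, 0.1, -0.0]
opening: 0.144
```

Call:
{"op": "apply_moves", "data": {"series": [{"slide":[-8.7,0,20.6],"spin":0,"gripper":0},{"slide":[-8.7,0,20.6],"spin":0,"gripper":0},{"slide":[-8.7,0,20.6],"spin":0,"gripper":0},{"slide":[-8.7,0,20.6],"spin":0,"gripper":0},{"slide":[-8.7,0,20.6],"spin":0,"gripper":0}]}}

```text
time: 1.1
position: [513.8, -195.6, 230.9]
eef_rot: [[0.345, -0.0, 0.939], [-0.939, 0.001, 0.345], [-0.001, -1.0, -0.0]]
wrist_force: [0.1, -0.5, 0.9]
opening: -0.001
```

Run:
```python
from h import *
im,d,c,T=shot('wrist','w1.png'); print(np.round(T,2).tolist()); s=read_state(); print(s['position'],s['wrist_force'],s['opening'])
P=np.array([[dep(c,T,d,u,v) for u in range(0,512,2)] for v in range(0,384,2)])
ey=np.array([np.cos(np.radians(110.1)),np.sin(np.radians(110.1))]);w=np.array([510.5,-186.4])
q=P[...,:2]-w; yy=q@ey; xx=q@[ey[1],-ey[0]]
m=(abs(yy)<45)&(abs(xx)<40)&(P[...,2]>87)&(P[...,2]<110)
print(m.sum(),[np.percentile(a[m],[2,50,98]).round(1) for a in(xx,yy,P[...,2])])
```

```text
[[0.34, -0.89, -0.3, 590.09], [-0.94, -0.33, -0.11, -167.59], [-0.0, 0.32, -0.95, 372.93], [0.0, 0.0, 0.0, 1.0]]
[ 514.86881549 -194.46866344  230.69555479] [ 1.76806209  1.65049767 -0.93366311] 0.0020889922261824747
170 [array([-7.8,  0.2,  7.4]), array([-15.5,  -1.8,  13.9]), array([87.3, 90.5, 93.3])]
```

View pics/w1.png

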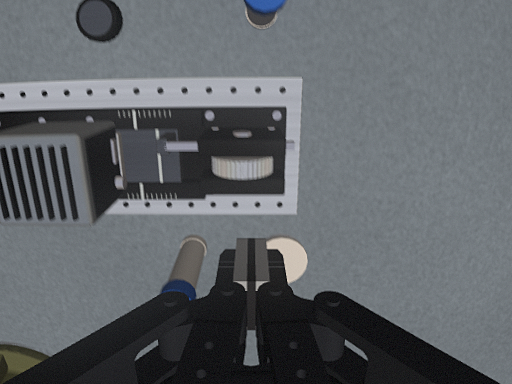

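The wrist view shows the wheel at (242,165), with the index and gauge lines at (158,150) and (140,150). The shut fingertips are at (252,245), and depth puts the wheel where I estimated it. Next I descend.

Call:
{"op": "apply_moves", "data": {"series": [{"slide":[0,5,0],"spin":0,"gripper":0},{"slide":[0,10,0],"spin":0,"gripper":0},{"slide":[0,13,0],"spin":0,"gripper":0},{"slide":[0,13,0],"spin":0,"gripper":0},{"slide":[0,13,0],"spin":0,"gripper":0}]}}

```text
time: 1.65
position: [512.1, -198.7, 102.2]
eef_rot: [[0.343, 0.0, 0.939], [-0.939, -0.0, 0.343], [0.0, -1.0, 0.0]]
wrist_force: [-0.2, -0.7, 0.7]
opening: -0.001
```

Call:
{"op": "apply_moves", "data": {"series": [{"slide":[0,0.2,0],"spin":0,"gripper":0},{"slide":[0,0.3,0],"spin":0,"gripper":0},{"slide":[0,0.4,0],"spin":0,"gripper":0},{"slide":[0,0.5,0],"spin":0,"gripper":0},{"slide":[0,0.5,0],"spin":0,"gripper":0}]}}

```text
time: 2.15
position: [511.9, -198.5, 96.4]
eef_rot: [[0.343, 0.0, 0.939], [-0.939, -0.0, 0.343], [0.0, -1.0, 0.0]]
wrist_force: [-0.3, 0.2, -0.4]
opening: 0.001
```

Call:
{"op": "apply_moves", "data": {"series": [{"slide":[0,0.1,0.2],"spin":0,"gripper":0},{"slide":[0,0.2,0.2],"spin":0,"gripper":0},{"slide":[0,0.25,0.2],"spin":0,"gripper":0},{"slide":[0,0.25,0.2],"spin":0,"gripper":0}]}}

```text
time: 2.55
position: [513.7, -197.8, 93.6]
eef_rot: [[0.343, -0.0, 0.939], [-0.939, 0.0, 0.343], [-0.0, -1.0, -0.0]]
wrist_force: [0.3, -0.6, 0.3]
opening: -0.001
```

Call:
{"op": "apply_moves", "data": {"series": [{"slide":[0,0.05,0],"spin":0,"gripper":0},{"slide":[0,0.05,0],"spin":0,"gripper":0}]}}

```text
time: 2.75
position: [513.7, -197.8, 93.2]
eef_rot: [[0.343, -0.0, 0.939], [-0.939, 0.0, 0.343], [-0.0, -1.0, -0.0]]
wrist_force: [0.2, 0.3, 0.6]
opening: 0.003
```

Call:
{"op": "apply_moves", "data": {"series": [{"slide":[0,0.05,0],"spin":0,"gripper":0},{"slide":[0,0.05,0],"spin":0,"gripper":0}]}}

```text
time: 2.95
position: [513.8, -197.8, 92.8]
eef_rot: [[0.343, 0.0, 0.939], [-0.939, -0.0, 0.343], [0.0, -1.0, 0.0]]
wrist_force: [0.0, 0.6, 0.5]
opening: 0.003
```

Call:
{"op": "apply_moves", "data": {"series": [{"slide":[0,0.05,0],"spin":0,"gripper":0},{"slide":[0,0.05,0],"spin":0,"gripper":0}]}}

```text
time: 3.15
position: [513.9, -197.9, 92.7]
eef_rot: [[0.343, 0.001, 0.939], [-0.939, -0.0, 0.343], [0.0, -1.0, 0.0]]
wrist_force: [-1.0, -0.2, 4.5]
opening: 0.003
```

Call:
{"op": "apply_moves", "data": {"series": [{"slide":[-0.3,0,0],"spin":0,"gripper":0},{"slide":[-0.6,0,0],"spin":0,"gripper":0},{"slide":[-0.6,0,0],"spin":0,"gripper":0}]}}

```text
time: 3.45
position: [511.8, -192.2, 92.9]
eef_rot: [[0.343, 0.001, 0.939], [-0.939, -0.001, 0.343], [0.001, -1.0, 0.0]]
wrist_force: [-3.0, -0.2, 7.4]
opening: 0.004
```

Call:
{"op": "apply_moves", "data": {"series": [{"slide":[-0.4,0,0],"spin":0,"gripper":0},{"slide":[-0.8,0,0],"spin":0,"gripper":0},{"slide":[-1.2,0,0],"spin":0,"gripper":0},{"slide":[-1.5,0,0],"spin":0,"gripper":0},{"slide":[-1.5,0,0],"spin":0,"gripper":0}]}}

```text
time: 3.95
position: [506.5, -177.8, 92.4]
eef_rot: [[0.343, 0.0, 0.939], [-0.939, 0.0, 0.343], [-0.0, -1.0, 0.0]]
wrist_force: [-1.0, 1.2, 4.0]
opening: -0.001
```

```bash
cat > gap.py <<'E'
from h import *
im,d,c,T=shot('top','t.png')
f=192/np.tan(np.radians(c['fov_y']/2))
ey=np.array([np.cos(np.radians(110.1)),np.sin(np.radians(110.1))]);ex=np.array([ey[1],-ey[0]]);w=np.array([510.5,-186.4])
# rectified patch at z=40 in rig coordinates: 0.5 mm/px, columns y 60..125, rows x -55..55
yy,xx=np.meshgrid(np.arange(60,125,.5),np.arange(-55,55,.5))
W=np.dstack([w[0]+xx*ex[0]+yy*ey[0],w[1]+xx*ex[1]+yy*ey[1],np.full(xx.shape,40.)])
q=(W-T[:3,3])@T[:3,:3]; p=q[...,:2]/q[...,2:]; p=p*(1+c['k1']*(p**2).sum(2,keepdims=True))
g=cv2.remap(cv2.cvtColor(im,cv2.COLOR_RGB2GRAY),(p[...,0]*f+c['cx']).astype(np.float32),(p[...,1]*f+c['cy']).astype(np.float32),cv2.INTER_LINEAR)
cv2.imwrite('pics/patch.png',cv2.resize(g,None,fx=4,fy=2.7))
ys=np.arange(60,125,.5); X=np.arange(-55,55,.5)
def line(a,b,lo,hi):
    pr=g[(X>a)&(X<b)].mean(0).astype(float); k=(ys>=lo)&(ys<=hi); i=np.flatnonzero(k)[np.argmax(pr[k])]
    s=slice(max(i-5,0),i+6); ww=np.clip(pr[s]-np.sort(pr[s])[:3].mean()-8,0,None); return round(float((ys[s]*ww).sum()/ww.sum()),2),round(pr[i])
print('gauge',line(32,43,98,110),line(-43,-32,98,110),'index +/-/mid',line(15,25,70,115),line(-25,-8,70,115),line(-5,12,70,115)); s=read_state();print(s['time'],np.round(s['wrist_force'],1))
E
python3 gap.py
```

```text
gauge (104.67, 152) (104.46, 157) index +/-/mid (87.18, 162) (87.05, 159) (87.17, 162)
4.0 [-1.3  2.8  5.3]
```

View pics/patch.png

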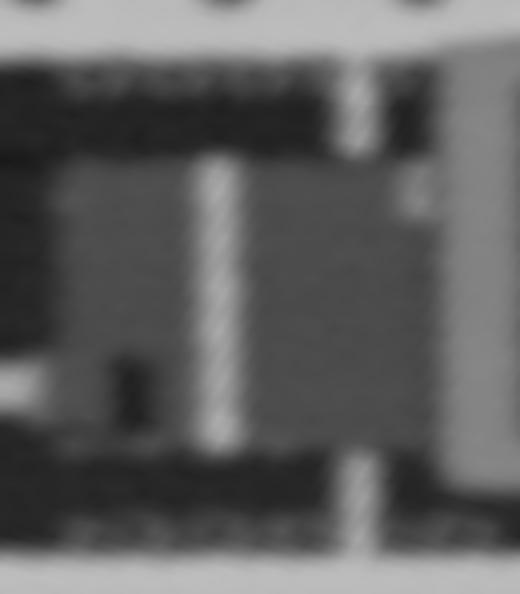

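The rectified patch shows the index line (column 218) and gauge line (column 358) clearly. The remaining travel is 17.4 mm, so the first stroke worked. I'll repeat strokes.

Call:
{"op": "apply_moves", "data": {"series": [{"slide":[0,-0.6,0],"spin":0,"gripper":0},{"slide":[2.2,-0.6,0],"spin":0,"gripper":0},{"slide":[2.2,-0.5,0],"spin":0,"gripper":0},{"slide":[2.2,-0.1,0],"spin":0,"gripper":0},{"slide":[2.2,0.02,0],"spin":0,"gripper":0}]}}

```text
time: 4.5
position: [514.1, -198.7, 92.2]
eef_rot: [[0.343, 0.001, 0.939], [-0.939, -0.0, 0.343], [0.001, -1.0, 0.0]]
wrist_force: [-3.4, -2.5, 11.6]
opening: 0.0
```

Call:
{"op": "apply_moves", "data": {"series": [{"slide":[-0.4,0,0],"spin":0,"gripper":0},{"slide":[-0.9,0,0],"spin":0,"gripper":0},{"slide":[-1.4,0,0],"spin":0,"gripper":0},{"slide":[-1.9,0,0],"spin":0,"gripper":0},{"slide":[-2.2,0,0],"spin":0,"gripper":0}]}}

```text
time: 5.0
position: [506.3, -177.6, 92.4]
eef_rot: [[0.343, 0.0, 0.939], [-0.939, -0.0, 0.343], [0.0, -1.0, 0.0]]
wrist_force: [0.3, -1.2, 3.5]
opening: -0.004
```

```bash
python3 gap.py
```

```text
gauge (104.67, 153) (104.45, 157) index +/-/mid (91.2, 159) (91.09, 161) (91.11, 162)
5.05 [-1.4  0.7  5.2]
```

Call:
{"op": "apply_moves", "data": {"series": [{"slide":[0,-0.6,0],"spin":0,"gripper":0},{"slide":[2.2,-0.6,0],"spin":0,"gripper":0},{"slide":[2.2,-0.5,0],"spin":0,"gripper":0},{"slide":[2.2,-0.1,0],"spin":0,"gripper":0},{"slide":[2.2,0,0],"spin":0,"gripper":0}]}}

```text
time: 5.55
position: [514.1, -198.6, 92.3]
eef_rot: [[0.343, 0.001, 0.939], [-0.939, -0.0, 0.343], [0.001, -1.0, 0.0]]
wrist_force: [-2.3, -2.1, 11.3]
opening: 0.002
```

Call:
{"op": "apply_moves", "data": {"series": [{"slide":[-0.4,0,0],"spin":0,"gripper":0},{"slide":[-0.9,0,0],"spin":0,"gripper":0},{"slide":[-1.4,0,0],"spin":0,"gripper":0},{"slide":[-1.9,0,0],"spin":0,"gripper":0},{"slide":[-2.2,0,0],"spin":0,"gripper":0}]}}

```text
time: 6.05
position: [506.4, -177.5, 92.4]
eef_rot: [[0.343, 0.0, 0.939], [-0.939, -0.0, 0.343], [0.0, -1.0, 0.0]]
wrist_force: [-1.3, -0.9, 2.0]
opening: 0.0
```

Call:
{"op": "apply_moves", "data": {"series": [{"slide":[0,-0.6,0],"spin":0,"gripper":0},{"slide":[2.2,-0.6,0],"spin":0,"gripper":0},{"slide":[2.2,-0.5,0],"spin":0,"gripper":0},{"slide":[2.2,-0.1,0],"spin":0,"gripper":0},{"slide":[2.2,0,0],"spin":0,"gripper":0}]}}

```text
time: 6.55
position: [514.1, -198.5, 92.3]
eef_rot: [[0.343, 0.0, 0.939], [-0.939, -0.0, 0.343], [0.001, -1.0, 0.0]]
wrist_force: [-2.0, -2.0, 10.5]
opening: -0.004
```

Call:
{"op": "apply_moves", "data": {"series": [{"slide":[-0.4,0,0],"spin":0,"gripper":0},{"slide":[-0.9,0,0],"spin":0,"gripper":0},{"slide":[-1.4,0,0],"spin":0,"gripper":0},{"slide":[-1.9,0,0],"spin":0,"gripper":0},{"slide":[-2.2,0,0],"spin":0,"gripper":0}]}}

```text
time: 7.05
position: [506.3, -177.4, 92.4]
eef_rot: [[0.343, 0.0, 0.939], [-0.939, -0.0, 0.343], [0.0, -1.0, 0.0]]
wrist_force: [-0.6, -1.0, 2.3]
opening: -0.002
```

```bash
python3 gap.py
```

```text
gauge (104.68, 153) (104.43, 157) index +/-/mid (99.36, 159) (99.29, 160) (99.32, 163)
7.1 [-0.8  0.1  3.8]
```

Call:
{"op": "apply_moves", "data": {"series": [{"slide":[0,-0.6,0],"spin":0,"gripper":0},{"slide":[2.2,-0.6,0],"spin":0,"gripper":0},{"slide":[2.2,-0.5,0],"spin":0,"gripper":0},{"slide":[2.2,-0.1,0],"spin":0,"gripper":0},{"slide":[2.2,0,0],"spin":0,"gripper":0}]}}

```text
time: 7.6
position: [514.1, -198.6, 92.3]
eef_rot: [[0.343, 0.0, 0.939], [-0.939, -0.0, 0.343], [0.001, -1.0, 0.0]]
wrist_force: [-2.2, -2.4, 11.3]
opening: 0.003
```

Call:
{"op": "apply_moves", "data": {"series": [{"slide":[-0.4,0,0],"spin":0,"gripper":0},{"slide":[-0.8,0,0],"spin":0,"gripper":0},{"slide":[-1.2,0,0],"spin":0,"gripper":0},{"slide":[-1.4,0,0],"spin":0,"gripper":0},{"slide":[-1.4,0,0],"spin":0,"gripper":0}]}}

```text
time: 8.1
position: [509.2, -185.2, 92.8]
eef_rot: [[0.343, 0.001, 0.939], [-0.939, -0.001, 0.343], [0.001, -1.0, 0.0]]
wrist_force: [-5.0, 0.4, 11.1]
opening: 0.001
```

```bash
python3 gap.py
```

```text
gauge (104.68, 153) (104.45, 157) index +/-/mid (102.04, 163) (101.96, 160) (102.05, 163)
8.15 [-4.3 -0.6 12. ]
```

Call:
{"op": "apply_moves", "data": {"series": [{"slide":[-0.4,0,0],"spin":0,"gripper":0},{"slide":[-0.7,0,0],"spin":0,"gripper":0},{"slide":[-0.7,0,0],"spin":0,"gripper":0},{"slide":[-0.7,-0.6,0],"spin":0,"gripper":0},{"slide":[0.5,-0.6,0],"spin":0,"gripper":0}]}}

```text
time: 8.65
position: [511.1, -189.6, 98.7]
eef_rot: [[0.344, 0.0, 0.939], [-0.939, 0.0, 0.344], [0.0, -1.0, 0.0]]
wrist_force: [-0.1, -0.6, -0.3]
opening: 0.004
```

Call:
{"op": "apply_moves", "data": {"series": [{"slide":[0,0,0],"spin":0,"gripper":0},{"slide":[0,0.5,0],"spin":0,"gripper":0},{"slide":[0,0.6,0],"spin":0,"gripper":0},{"slide":[-0.4,0.6,0],"spin":0,"gripper":0},{"slide":[-0.4,0.6,0],"spin":0,"gripper":0}]}}

```text
time: 9.15
position: [509.8, -186.7, 92.8]
eef_rot: [[0.343, 0.001, 0.939], [-0.939, -0.001, 0.343], [0.001, -1.0, 0.001]]
wrist_force: [-4.0, -0.1, 12.6]
opening: -0.003
```

```bash
python3 gap.py
```

```text
gauge (104.68, 153) (104.45, 157) index +/-/mid (104.17, 161) (104.06, 160) (104.1, 162)
9.2 [-3.9 -0.  13.2]
```

Call:
{"op": "apply_moves", "data": {"series": [{"slide":[-0.2,0,0],"spin":0,"gripper":0},{"slide":[-0.2,0,0],"spin":0,"gripper":0},{"slide":[-0.2,-0.3,0],"spin":0,"gripper":0},{"slide":[-0.2,-3,0],"spin":0,"gripper":0},{"slide":[-0.2,-6,0],"spin":0,"gripper":0}]}}

```text
time: 9.7
position: [508.2, -184.3, 151.5]
eef_rot: [[0.343, -0.003, 0.939], [-0.939, 0.001, 0.343], [-0.002, -1.0, -0.002]]
wrist_force: [-0.0, 0.4, -0.3]
opening: -0.003
```

Call:
{"op": "apply_moves", "data": {"series": [{"slide":[0,-3,0],"spin":0,"gripper":0},{"slide":[0,-3,0],"spin":0,"gripper":0},{"slide":[0,-3,0],"spin":0,"gripper":0},{"slide":[0,-3,0],"spin":0,"gripper":0}]}}

```text
time: 10.1
position: [508.5, -184.4, 180.7]
eef_rot: [[0.343, -0.002, 0.939], [-0.939, 0.001, 0.343], [-0.002, -1.0, -0.002]]
wrist_force: [0.1, -0.0, -0.2]
opening: -0.001
```

```bash
python3 gap.py
python3 - <<'E'
import cv2,numpy as np
a=cv2.imread('pics/t.png');cv2.imwrite('pics/fin.png',a)
b=cv2.imread('pics/top0.png')
def f(im,lo,hi,box):
  h=cv2.cvtColor(im,cv2.COLOR_BGR2HSV)[box[1]:box[3],box[0]:box[2]];m=cv2.inRange(h,lo,hi);k=cv2.moments(m,True);return round(k['m10']/k['m00']+box[0],1),round(k['m01']/k['m00']+box[1],1)
for n,lo,hi,bx in(('A',(105,150,60),(125,255,255),(330,130,370,170)),('B',(105,150,60),(125,255,255),(340,290,385,325)),('dish',(5,40,150),(25,255,255),(380,260,425,305)),('ring',(0,0,0),(180,255,60),(245,172,280,205))): print(n,f(b,lo,hi,bx),f(a,lo,hi,bx))
E
```

```text
gauge (104.68, 154) (104.46, 157) index +/-/mid (104.47, 163) (104.36, 159) (104.46, 163)
10.15 [-0.6  0.  -0.8]
A (349.7, 147.9) (349.6, 148.0)
B (362.4, 305.5) (359.5, 304.8)Traceback (most recent call last):
  File "<stdin>", line 6, in <module>
  File "<stdin>", line 5, in f
ZeroDivisionError: float division by zero
```

View pics/fin.png

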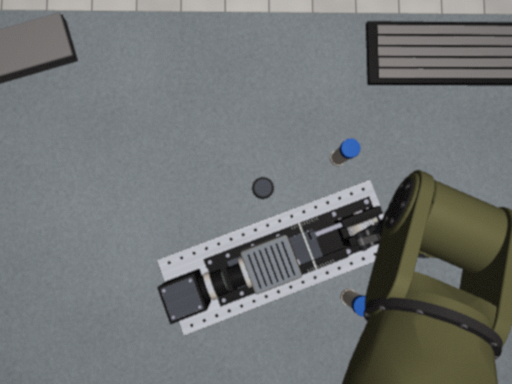

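The index line meets the gauge line at (308,246) and the finger is clear of the wheel. Tube A and the ring haven't moved. The arm hides the dish and part of tube B, but what shows of tube B is where it was.

```bash
python3 -c "
from rig import *
print(sign_off())"
```

```text
the job is handed in; nothing more can be done
None
```

I closed the gap to the gauge mark by rolling the top of the thumbwheel with the shut fingertips, in six strokes plus two short touches at the end. I then lifted the finger about 88 mm clear and handed the job in at about 10 s. The sign-off gives no verdict.

- **Position:** in the last top view the index line was at 104.4 mm and the gauge line at 104.6 mm along the rail. That is about 0.1 mm short, against the 2.5 mm allowed.
- **Forces:** the vertical force readings while pressing peaked at about 13 N, against the 40 N limit. After lifting, the wrist force was about zero.
- **At rest:** I took only one picture after lifting off, so I did not measure that the slide and wheel had stopped; the wheel is said to stay where left.
- **Loose objects:** tube A's cap measured the same as at the start, and the adapter ring looked unmoved in the picture. My numeric check of the dish and ring stopped with an error because the arm hid the dish. Tube B's cap was partly hidden, so its 3-pixel apparent shift is probably not a real move; its visible base looked unmoved. The dish was not rechecked, but the wrist force gave no sign of contact away from the wheel.

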